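# Flip a filter carrier face down over a plate edge

### The arm

A 6-joint arm with a two-finger parallel gripper is mounted at the origin on a cart in front of the work surface, level with it; the furniture and walls round the work are solid. World frame = base frame: x ahead of the robot, y to its left, z up, the work surface at z = 0. Lengths are in mm, angles in rad, forces in N, time in s.
With the tool pointing down it reaches from about 275 to 1000 mm from the base axis. Payload 8.4 kg.
Tool frame: the origin (TCP) lies between the finger pads; the fingertips stand 17 mm ahead of it and the grasp point (between the pads) lies 2 mm behind it (r.tcp_to_tips is the distance from the TCP to the fingertips, in mm); z points along the fingers, y is the line along which they close (so a half turn about z gives the same grasp; the last joint's range is limited). The gripper opens to 85 mm and grips with 20 to 120 N. Pads are 22 mm wide; open, the fingers measure 114 mm over their backs; the gripper's body (76 mm by 85 mm) begins 54 mm behind the grasp point. The pads swing forward as they close: fully open they stand 13 mm farther back than shut.
Start: joints at [-0.002, 0.353, 1.633, -0, 1.155, -0.002], TCP at [625.002, -0, 248.281] pointing down, gripper open.
Joint ranges: [-2.63, 2.63], [-0.92, 2.1], [0.06, 2.66], [-1.3, 4.44], [0, 2.69], [-3.02, 3.02]. Speed limits (rad/s): [2.22, 2.22, 2.79, 3.14, 3.14, 3.14].

### API

Orientations are given as [roll, pitch, yaw] about the fixed x, y, z axes, in that order (R = Rz(yaw) Ry(pitch) Rx(roll)).
In Python, from rig import r gives the robot as it stands. The module is installed in compiled form; this text tells all that it offers.
- The arm moves only by the tool apply_moves, never from a script. Its argument "series" is text: rows parted by semicolons, each of 7 numbers parted by spaces: the shift along the tool's x, y, z in cm, then the turn, a rotation vector about the tool's x, y, z in rad, then the gripper's target within -1 to 1 (shut at 1, half-way at 0, fully open at -1). In form: tx ty tz rx ry rz fingers; .... A call has exactly 10 rows; each row shifts and turns the commanded pose from where the row before left it, along the tool's axes as they then stand; what a row does not reach is not made up. A row lasts 1/12 s, in which the tool goes at most 41.7 mm and 7.16 degrees, less where a joint would pass 70% of its speed; a pose out of reach is approached as far as the arm can. A call with a gripper value outside its range is refused whole. The fingers move at their own pace and stop on an object; "squeeze" is the grip in N (left out, the last holds). Time passes only in rows, so rows that do not move let the fingers close, or fill a call up. It gives the time, the measured TCP pose, the force and the opening at its end, in the units of the state.
- r.sense(): the state, without advancing time (a new reading comes with each control period).
- r.grab_frame(name): name is "scene" or "side" or "wrist"; returns the picture (384x512x3 uint8, blue, green, red); there is no depth.
- r.camera_info(name): a dict with "K" (3x3 intrinsics, pixels), "distortion" ([k1, k2, p1, p2, k3] as OpenCV has them; the pictures are not rectified), "extrinsics" (4x4, takes a point from camera to world coordinates). Camera axes: x right, y down, z forward; pixel columns grow to the right and rows downward; lengths in mm; the calibration is good to about 2 mm. A picture is of the moment at which its call begins: read the wrist's pose just before it. camera_info takes no time and is no camera call; for the wrist camera it gives the pose at the moment of the call.
- r.sign_off(): hands the job in, once; it reports no verdict.
The state is a dict: "clock": time; "qpos": joint angles; "qvel": joint speeds; "joint_efforts": joint torques, N m; "eef_pos": TCP position; "tcp_rot": TCP orientation; "contact_force": force on the tool from outside, world axes, zero at the start; "wrist_torque": the same for the moment, N m; "opening": opening from 0.0 (shut) to 1.0 (fully open).
Only numpy, scipy, OpenCV 4.12 (cv2) and the standard library are available. Lean on these libraries where they do the work, as an engineer would, in place of code of your own. Each camera call takes 0.05 s, during which the arm holds its last target. There are 200 camera calls.

### The job

Using only pushes of the fingertips and never picking it up, press the flat filter carrier against the front edge of the low parking plate until it tips up and turns over onto the plate, window side down. Then push it on, lying flat and wholly on the plate, until its edge is square against the plate's rear stop rail. Keep your pushes gentle and leave everything else on the table where it stands.

Things in the scene. Friction and masses are not known exactly. Their poses are not given: they have to be found in the camera images.
- carrier: filter carrier: dark plain slab 50 (x) x 90 (y) x 16 mm (z), 90 g, flush round window (37 mm) and four small screws on its +z face. Origin: middle of the plain face. Starts flat on the table, window up, 30 to 65 mm short of the plate's front edge, +x toward the plate within 15 degrees, within 15 mm of the plate's middle line. Turned over, z points down
- carrier_center (a point): the middle of the carrier's volume
- carrier_lead (a point): middle (also of the thickness) of the carrier's +x long side, 25 mm from its centre. This side meets the plate's edge and stays low there. Fingertips that press lightly (about 10 N) on the opposite side and swing up and forward in an arc of about 50 mm round the plate's edge take that side up by friction; it falls over onto the plate once some 20 degrees past upright
- plate: the parking plate, fixed to the table: a low pale metal plate 110 (x) x 150 (y) mm, its top 6 mm above the table, with a dark rail along its far (+x) end. Its x points away from the robot within about 15 degrees. Origin: middle of the underside. Front edge at x = -55 mm; rail from x = 43 to 55 mm, its top 22 mm above the table
- plate_edge (a point): middle of the plate's upper front edge (x = -55 mm, 6 mm above the table)
- stop_face (a point): middle of the rail's near face (x = 43 mm of the plate), 15 mm above the table
- lens_box: bystander: white square lens box, 47x45x19 mm; origin: middle of its underside
- adapter: bystander: small round stepped metal adapter, 26x26x15 mm; origin: middle of its underside
- riser_block: bystander: black square riser block, 50x50x26 mm; origin: middle of its underside
- dropper_bottle: bystander: small brown dropper bottle, 33x34x102 mm; origin: middle of its underside
- sample_holder: bystander: dark sample holder with a grey chip block on it, 46x52x29 mm; origin: middle of its underside
Things that resemble listed ones, but are neither listed nor needed, are in the scene too. There is more than one size of the carrier; the one meant has the size given above.

How it is judged:
By the outcome, as a careful person would: the job done as asked, in the order asked, and still so for the second after the job is handed in, with the robot touching nothing.
It also fails if it takes over 64 s, if anything falls off the work surface, if the arm or the gripper's body presses on something with over 40 N, if the wrist force passes 120 N, or if a joint passes its speed limit or range.

## Working session

There is one attempt and no reset: what is moved stays moved. The work goes in short steps, Python scripts to look and compute and a tool call to move; the robot and the scene stay as the last step left them, time stands still between calls to the robot, and variables do not carry over. Pictures are saved under pics/ and viewed, on a budget of 10 in all, crops included, one or two more only if the job needs it, and the job is handed in when it is done.

Besides the shell and the picture viewer there is one more tool, called after "Call:" as name(argument=value, ...), one argument or row to a line, values as JSON. apply_moves: Moves the arm, as the interface text tells. Its arguments: {"type":"object","properties":{"series":{"type":"string"},"squeeze":{"type":"number"}},"required":["series"]}

```bash
mkdir -p pics
cat > h.py <<'E'
import numpy as np, cv2
from rig import r
def cast(name,px,z,ci=None):
    ci=ci or r.camera_info(name); K=np.array(ci["K"]); d=np.array(ci["distortion"]); T=np.array(ci["extrinsics"])
    u=cv2.undistortPoints(np.array(px,float).reshape(-1,1,2),K,d).reshape(-1,2)
    D=np.c_[u,np.ones(len(u))]@T[:3,:3].T; o=T[:3,3]
    return o+D*((z-o[2])/D[:,2])[:,None]
E
python3 - <<'E'
from h import *
s=r.sense(); print(s)
for n in("scene","side","wrist"):
    ci=r.camera_info(n);print(n,np.round(ci["extrinsics"],2).tolist(),np.round(ci["K"],1).tolist())
    cv2.imwrite(f"pics/{n}0.png",r.grab_frame(n))
a=[cv2.imread(f"pics/{n}0.png") for n in("scene","side","wrist")]
cv2.imwrite("pics/all0.png",cv2.resize(np.vstack([np.hstack(a[:2]),np.hstack([a[2],a[2]*0])]),(800,600)))
E
```

```text
{'clock': 0.0, 'qpos': array([-2.38532725e-03,  3.53640110e-01,  1.63414384e+00,  1.97129806e-06,
        1.15521960e+00, -2.39218132e-03]), 'qvel': array([-0.00090814,  0.00033694, -0.00251275,  0.00070712, -0.00111563,
        0.00129064]), 'joint_efforts': array([-2.03471049e-03, -6.05236173e+01, -3.42063046e+01, -2.62302356e-04,
        9.48130677e-03,  3.61521288e-06]), 'eef_pos': array([6.24535806e+02, 1.08665681e-02, 2.47562544e+02]), 'tcp_rot': array([-3.14018177e+00, -5.17748052e-06,  1.57080238e+00]), 'contact_force': array([ 0.39956264, -0.69312853, -0.26684725]), 'wrist_torque': array([-0.02964488,  0.03222239, -0.03331592]), 'opening': 0.9987689123678876}
scene [[0.58, -0.51, 0.63, -120.19], [-0.82, -0.37, 0.44, -569.17], [0.01, -0.77, -0.63, 757.71], [0.0, 0.0, 0.0, 1.0]] [[489.5, 0.0, 257.4], [0.0, 489.5, 197.5], [0.0, 0.0, 1.0]]
side [[-1.0, 0.02, -0.01, 580.33], [0.02, 0.53, -0.85, 667.69], [-0.02, -0.85, -0.53, 535.55], [0.0, 0.0, 0.0, 1.0]] [[365.3, 0.0, 252.0], [0.0, 365.3, 190.8], [0.0, 0.0, 1.0]]
wrist [[1.0, 0.0, 0.0, 624.26], [0.0, -0.96, -0.27, 68.2], [-0.0, 0.27, -0.96, 372.56], [0.0, 0.0, 0.0, 1.0]] [[327.1, 0.0, 258.0], [0.0, 327.1, 197.1], [0.0, 0.0, 1.0]]
```

View pics/all0.png

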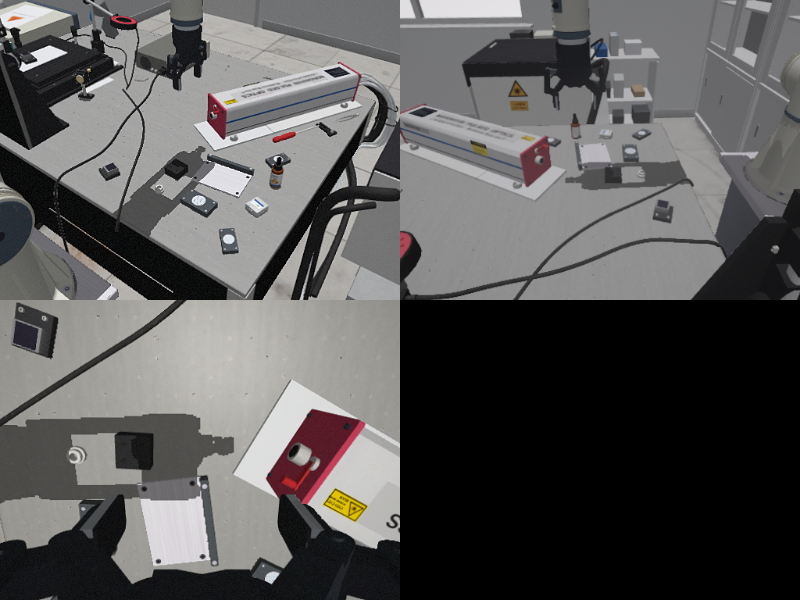

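Run:
```python
from h import *
a=cv2.imread("pics/scene0.png")[180:330,180:380]
cv2.imwrite("pics/crop0.png",cv2.resize(a,None,fx=4,fy=4,interpolation=cv2.INTER_CUBIC))
```

```text
(no output)
```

View pics/crop0.png

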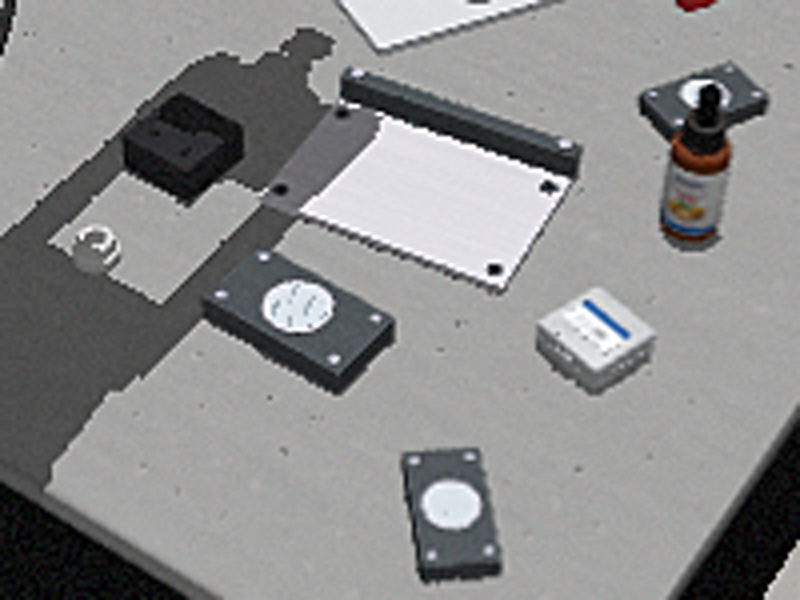

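Run:
```python
from h import *
f=lambda p:[(180+x/4-.4,180+y/4-.4) for x,y in p]
print("carrier top",cast("scene",f([(204,298),(262,247),(394,323),(335,378)]),16).round(1).tolist())
print("win",cast("scene",f([(298,305)]),16).round(1).tolist())
print("plate top front L, front R",cast("scene",f([(264,203),(503,287),(578,180),(340,105)]),6).round(1).tolist())
print("screws",cast("scene",f([(280,190),(495,270),(548,187),(342,114)]),6).round(1).tolist())
print("rail top",cast("scene",f([(342,75),(580,153),(580,143),(352,68)]),22).round(1).tolist())
print("adapter,riser,lens,bottle",cast("scene",f([(97,250),(183,135),(597,325),(690,235)]),[15,26,19,0]).round(1).tolist())
print("second carrier",cast("scene",f([(404,460),(478,450),(500,570),(425,575)]),16).round(1).tolist())
```

```text
carrier top [[435.1, -113.3, 16.0], [483.5, -115.4, 16.0], [478.3, -204.0, 16.0], [429.5, -200.7, 16.0]]
win [[459.8, -156.2, 16.0]]
plate top front L, front R [[520.4, -89.4, 6.0], [542.3, -232.0, 6.0], [640.0, -222.9, 6.0], [615.0, -75.7, 6.0]]
screws [[534.3, -90.4, 6.0], [550.8, -221.9, 6.0], [624.9, -212.0, 6.0], [608.9, -81.3, 6.0]]
rail top [[622.5, -71.6, 22.0], [644.2, -220.1, 22.0], [651.7, -215.9, 22.0], [631.4, -72.7, 22.0]]
adapter,riser,lens,bottle [[430.5, -44.1, 15.0], [521.8, -31.6, 26.0], [535.7, -291.4, 19.0], [642.9, -293.3, 0.0]]
second carrier [[405.8, -257.7, 16.0], [431.9, -283.5, 16.0], [377.6, -328.8, 16.0], [355.4, -302.3, 16.0]]
```

Call:
apply_moves(
  series="-2.3 -2.8 0.7 0 0 0 -1; -2.3 -2.8 0.7 0 0 0 -1; -2.3 -2.8 0.7 0 0 0 -1; -2.3 -2.8 0.7 0 0 0 -1; -2.3 -2.8 0.7 0 0 0 -1; -2.3 -2.8 0.7 0 0 0 -1; -2.3 -2.8 0.7 0 0 0 -1; 0 0 0 0 0 0.12 -1; 0 0 0 0 0 0.12 -1; 0 0 0 0 0 0.12 -1",
)

```text
clock: 0.98
eef_pos: [428.3, -161.5, 199.2]
tcp_rot: [-3.141, -0.0, 1.203]
contact_force: [-0.2, -0.3, 0.3]
opening: 1.001
```

Call:
apply_moves(
  series="0 0 0 0 0 0.12 -1; 0 0 0 0 0 0.12 -1; 0 0 0 0 0 0.12 -1; 0 0 0 0 0 0.12 -1; 0 0 0 0 0 0.12 -1; 0 0 0 0 0 0.12 -1; 0 0 0 0 0 0.12 -1; 0 0 0 0 0 0.12 -1; 0 0 0 0 0 0.11 -1; 0 0 0 0 0 0 -1",
)

```text
clock: 1.82
eef_pos: [428.9, -160.9, 199.2]
tcp_rot: [-3.141, 0.0, 0.136]
contact_force: [-0.3, 0.6, -0.0]
opening: 0.999
```

Run:
```python
from h import *
s=r.sense(); print(s["eef_pos"],s["tcp_rot"],s["clock"],s["opening"],r.tcp_to_tips, s["contact_force"])
import pickle
ci=r.camera_info("wrist"); a=r.grab_frame("wrist"); pickle.dump((a,ci),open("w1.pkl","wb"))
cv2.imwrite("pics/w1.png",cv2.resize(a,(800,600),interpolation=cv2.INTER_CUBIC))
```

```text
[ 428.86121405 -160.92524846  199.1573212 ] [-3.14143434e+00  2.54147652e-04  1.35803059e-01] 1.8167 0.9985199683777229 17.0 [-0.26567049  0.61711644 -0.02883652]
```

View pics/w1.png

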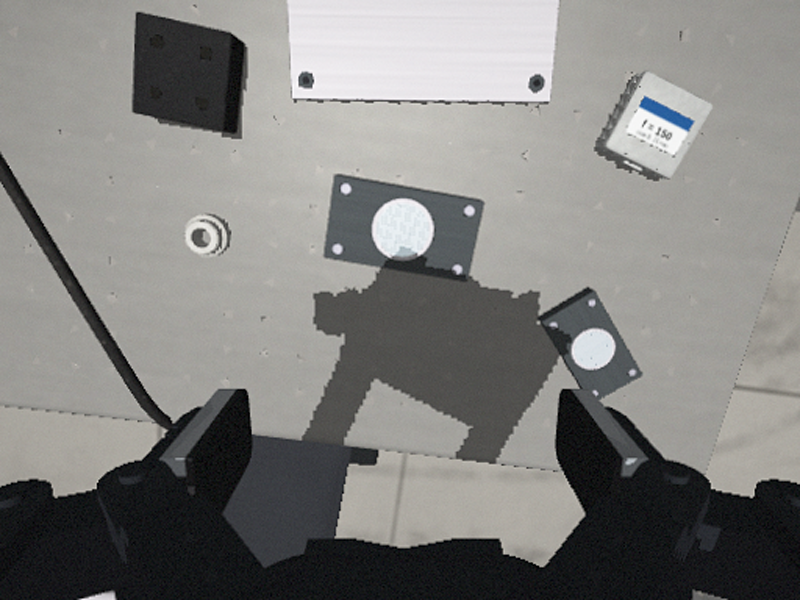

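Run:
```python
from h import *
import pickle
a,ci=pickle.load(open("w1.pkl","rb"))
f=lambda p:[(x/1.5625-.2,y/1.5625-.2) for x,y in p]
c=cast("wrist",f([(335,174),(484,201),(469,280),(324,257)]),16,ci)
w=cast("wrist",f([(403,230)]),16,ci)
p=cast("wrist",f([(291,99),(550,101)]),6,ci)
s=cast("wrist",f([(306,79),(536,82)]),6,ci)
print(c.round(1).tolist(),c.mean(0),w); print(p.round(1).tolist(),np.linalg.norm(p[0]-p[1]),p.mean(0))
yaw=lambda l,rr:np.degrees(np.arctan2(-(l-rr)[0],(l-rr)[1]))
print(yaw(c[0],c[1]),yaw(c[3],c[2]),yaw(*p),yaw(*s))
```

```text
[[485.7, -112.7, 16.0], [482.5, -201.4, 16.0], [434.3, -200.8, 16.0], [436.3, -111.0, 16.0]] [ 459.70431953 -156.47905313   16.        ] [[ 459.10042561 -156.35260712   16.        ]]
[[523.4, -82.3, 6.0], [542.6, -230.4, 6.0]] 149.41121369383083 [ 533.00244716 -156.34151365    6.        ]
-2.120139097739501 -1.2868918407147 7.410963522220027 7.131425356045272
```

Call:
apply_moves(
  series="-1.06 -0.03 0 0 0 0.006 0; -1.06 -0.03 0 0 0 0 0; 0 0 2.5 0 0 0 0; 0 0 2.5 0 0 0 0; 0 0 2.5 0 0 0 0; 0 0 2.5 0 0 0 0; 0 0 2.5 0 0 0 0; 0 0 2.5 0 0 0 0; 0 0 0.5 0 0 0 0; 0 0 0 0 0 0 0",
)

```text
clock: 2.7
eef_pos: [405.9, -162.9, 43.3]
tcp_rot: [-3.14, 0.004, 0.136]
contact_force: [-0.0, 0.3, -0.5]
opening: 0.501
```

Run:
```python
from h import *
print(r.tcp_to_tips)
a=np.hstack([r.grab_frame("wrist")[60:,80:430],cv2.resize(r.grab_frame("side")[140:260,230:340],(297,324))])
cv2.imwrite("pics/w2.png",cv2.resize(a,None,fx=1.2,fy=1.2))
```

```text
17.0
```

View pics/w2.png

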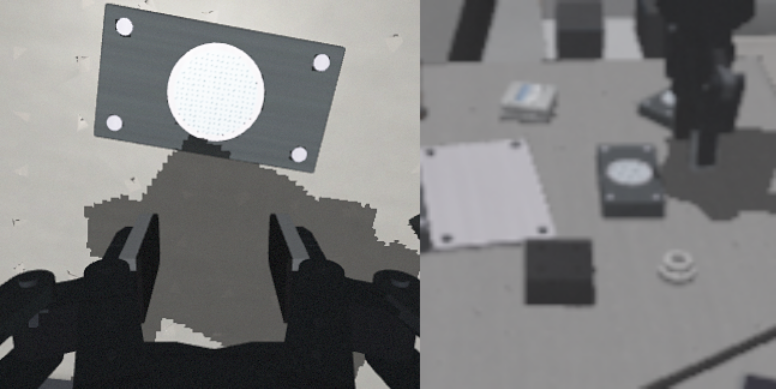

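Call:
apply_moves(
  series="0 0 0.8 0 0 0.006 0; 0 0 0.8 0 0 0 0; 0 0 0.5 0 0 0 0; 0 0 0.2 0 0 0 0; 0.3 0 0 0 0 0 0; 0.4 0 0 0 0 0 0; 0.4 0 0 0 0 0 0; 0.4 0 0 0 0 0 0; 0.4 0 0 0 0 0 0; 0.1 0 0 0 0 0 0",
)

```text
clock: 3.63
eef_pos: [428.8, -160.8, 21.5]
tcp_rot: [3.141, -0.001, 0.129]
contact_force: [-0.2, 0.1, 0.4]
opening: 0.499
```

Call:
apply_moves(
  series="0.4 0 0 0 0 0 0; 0.4 0 0 0 0 0 0; 0.4 0 0 0 0 0 0; 0.4 0 0 0 0 0 0; 0.4 0 0 0 0 0 0; 0.4 0 0 0 0 0 0; 0.4 0 0 0 0 0 0; 0.3 0 0 0 0 0 0; 0 0 0 0 0 0 0; 0 0 0 0 0 0 0",
)

```text
clock: 4.47
eef_pos: [458.7, -156.7, 21.3]
tcp_rot: [3.141, -0.0, 0.129]
contact_force: [0.7, 0.8, -0.4]
opening: 0.5
```

Run:
```python
from h import *
a=np.hstack([r.grab_frame("wrist")[0:,80:430],cv2.resize(r.grab_frame("side")[140:260,230:340],(352,384))])
cv2.imwrite("pics/w3.png",a)
import pickle
pickle.dump((r.grab_frame("wrist"),r.camera_info("wrist")),open("w3.pkl","wb"))
```

```text
(no output)
```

View pics/w3.png

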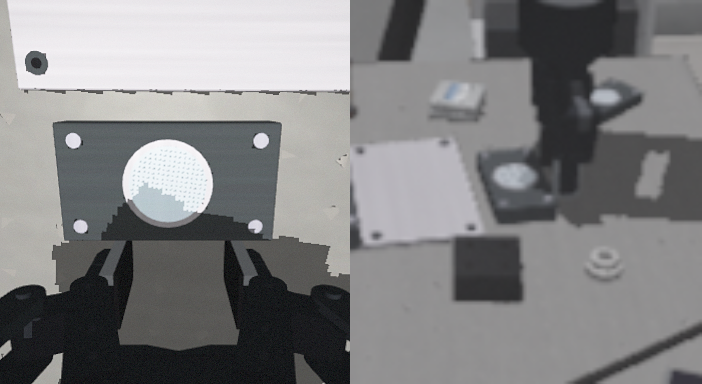

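Run:
```python
from h import *
import pickle
a,ci=pickle.load(open("w3.pkl","rb"))
o=np.array([533,-156.3]); X=np.array([.9917,.129]); Y=np.array([-.129,.9917])
def U(p,z): q=cast("wrist",p,z,ci)[:,:2]-o; return np.c_[q@X,q@Y].round(1).tolist()
print(U([(133,122),(361,122)],16),U([(144,240),(351,240)],16),U([(100,90),(428,90)],6))
s=r.sense();q=s["eef_pos"][:2]-o;print(q@X,q@Y)
```

```text
[[-12.6, 57.6], [-12.5, -30.5]] [[-61.8, 58.0], [-61.7, -30.5]] [[-0.6, 73.2], [-0.5, -59.3]]
-74.08750337207007 9.15718308424537
```

Call:
apply_moves(
  series="-0.3 0 0 0 0 0 0; 0 -0.4 0 0 0 0 0; 0.3 0 0 0 0 0 0; 0.3 0 0 0 0 0 0; 0.3 0 0 0 0 0 0; 0.2 0 0 0 0 0 0; 0.2 0 0 0 0 0 0; 0.1 0 0 0 0 0 0; 0.1 0 0 0 0 0 0; 0 0 0 0 0 0 0",
)

```text
clock: 5.45
eef_pos: [470.1, -151.2, 21.3]
tcp_rot: [3.142, -0.0, 0.129]
contact_force: [-0.7, 0.2, 1.1]
opening: 0.498
```

Call:
apply_moves(
  series="0.05 0 0 0 0 0 0; 0 0 0 0 0 0 0; 0.05 0 0 0 0 0 0; 0 0 0 0 0 0 0; 0.05 0 0 0 0 0 0; 0 0 0 0 0 0 0; 0 0 0 0 0 0 0; 0 0 0 0 0 0 0; 0 0 0 0 0 0 0; 0 0 0 0 0 0 0",
)

```text
clock: 6.28
eef_pos: [471.0, -151.0, 21.2]
tcp_rot: [-3.141, 0.001, 0.129]
contact_force: [-3.8, 0.3, 2.4]
opening: 0.502
```

Call:
apply_moves(
  series="0.03 0 0 0 0 0 0; 0 0 0 0 0 0 0; 0.03 0 0 0 0 0 0; 0 0 0 0 0 0 0; 0.03 0 0 0 0 0 0; 0 0 0 0 0 0 0; 0 0 0 0 0 0 0; 0 0 0 0 0 0 0; 0 0 0 0 0 0 0; 0 0 0 0 0 0 0",
)

```text
clock: 7.12
eef_pos: [471.1, -150.9, 21.1]
tcp_rot: [-3.141, 0.002, 0.129]
contact_force: [-7.0, -1.7, 4.6]
opening: 0.501
```

Call:
apply_moves(
  series="0.01 0 -0.22 0 0 0 0; 0.02 0 -0.22 0 0 0 0; 0.03 0 -0.22 0 0 0 0; 0.04 0 -0.22 0 0 0 0; 0 0 0 0 0 0 0; 0.05 0 -0.22 0 0 0 0; 0.06 0 -0.21 0 0 0 0; 0 0 0 0 0 0 0; 0 0 0 0 0 0 0; 0 0 0 0 0 0 0",
)

```text
clock: 7.95
eef_pos: [474.1, -150.5, 34.6]
tcp_rot: [-3.141, 0.0, 0.129]
contact_force: [-5.4, 0.4, 1.2]
opening: 0.499
```

Run:
```python
from h import *
a=np.hstack([r.grab_frame("wrist")[0:,80:430],cv2.resize(r.grab_frame("side")[140:260,230:340],(352,384))])
cv2.imwrite("pics/w4.png",a)
```

```text
(no output)
```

View pics/w4.png

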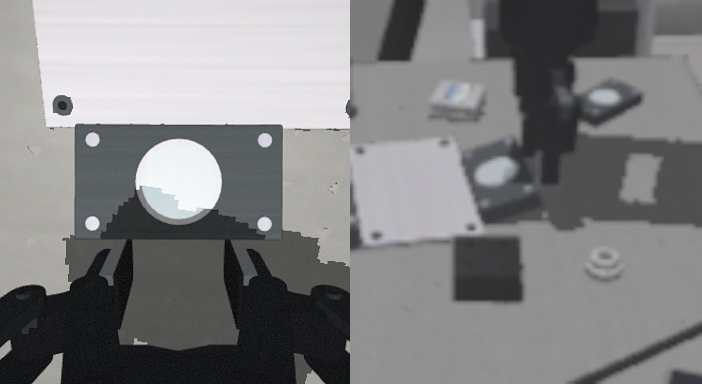

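Call:
apply_moves(
  series="0.09 0 -0.21 0 0 0 0; 0.09 0 -0.21 0 0 0 0; 0.1 0 -0.2 0 0 0 0; 0.1 0 -0.2 0 0 0 0; 0.1 0 -0.19 0 0 0 0; 0.11 0 -0.19 0 0 0 0; 0.12 0 -0.19 0 0 0 0; 0.12 0 -0.18 0 0 0 0; 0 0 0 0 0 0 0; 0 0 0 0 0 0 0",
)

```text
clock: 8.88
eef_pos: [483.0, -149.6, 50.3]
tcp_rot: [3.141, -0.001, 0.129]
contact_force: [-3.0, 0.7, 3.1]
opening: 0.502
```

Call:
apply_moves(
  series="0.14 0 -0.17 0 0 0 0; 0.15 0 -0.16 0 0 0 0; 0.16 0 -0.15 0 0 0 0; 0.165 0 -0.145 0 0 0 0; 0.17 0 -0.14 0 0 0 0; 0.175 0 -0.135 0 0 0 0; 0.18 0 -0.13 0 0 0 0; 0.19 0 -0.12 0 0 0 0; 0 0 0 0 0 0 0; 0 0 0 0 0 0 0",
)

```text
clock: 9.72
eef_pos: [495.9, -147.9, 62.0]
tcp_rot: [3.142, 0.0, 0.129]
contact_force: [-5.3, 0.8, 6.8]
opening: 0.497
```

Run:
```python
from h import *
a=np.hstack([r.grab_frame("wrist")[0:,80:430],cv2.resize(r.grab_frame("side")[140:260,230:340],(352,384))])
cv2.imwrite("pics/w5.png",a)
```

```text
(no output)
```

View pics/w5.png

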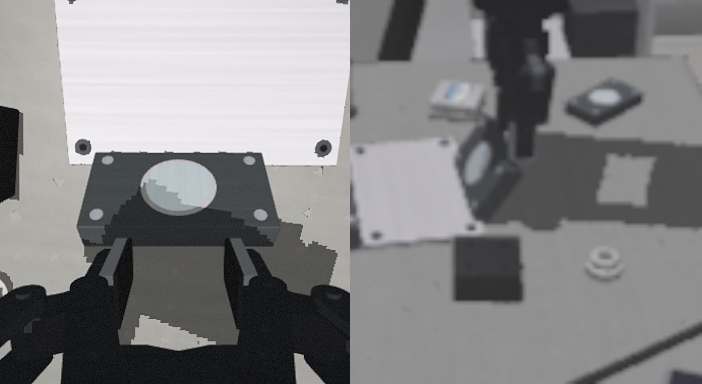

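Call:
apply_moves(
  series="0.18 0 -0.12 0 0 0 0; 0.185 0 -0.115 0 0 0 0; 0.19 0 -0.105 0 0 0 0; 0.195 0 -0.095 0 0 0 0; 0.2 0 -0.085 0 0 0 0; 0.205 0 -0.08 0 0 0 0; 0.21 0 -0.07 0 0 0 0; 0.215 0 -0.06 0 0 0 0; 0 0 0 0 0 0 0; 0 0 0 0 0 0 0",
)

```text
clock: 10.65
eef_pos: [512.8, -145.9, 69.5]
tcp_rot: [3.141, -0.002, 0.129]
contact_force: [-1.0, 1.6, 6.6]
opening: 0.5
```

Call:
apply_moves(
  series="0.215 0 -0.05 0 0 0 0; 0.215 0 -0.04 0 0 0 0; 0.22 0 -0.03 0 0 0 0; 0.22 0 -0.02 0 0 0 0; 0.22 0 -0.01 0 0 0 0; 0.22 0 0 0 0 0 0; 0.22 0 0 0 0 0 0; 0.22 0 0.01 0 0 0 0; 0 0 0 0 0 0 0; 0 0 0 0 0 0 0",
)

```text
clock: 11.48
eef_pos: [531.4, -143.7, 72.3]
tcp_rot: [3.141, -0.005, 0.128]
contact_force: [-2.8, 4.3, 19.4]
opening: 0.497
```

Run:
```python
from h import *
a=np.hstack([r.grab_frame("wrist")[0:,80:430],cv2.resize(r.grab_frame("side")[140:260,230:340],(352,384))])
cv2.imwrite("pics/w6.png",a)
```

```text
(no output)
```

View pics/w6.png

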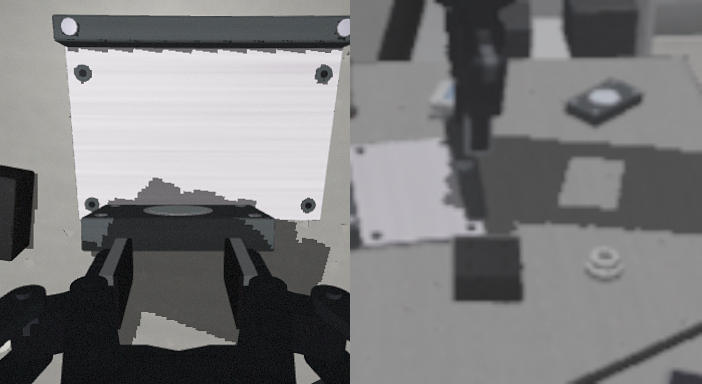

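Call:
apply_moves(
  series="0.05 0 -0.15 0 0 0 0; 0 0 0 0 0 0 0; 0.22 0 -0.04 0 0 0 0; 0.22 0 -0.03 0 0 0 0; 0.22 0 -0.02 0 0 0 0; 0.22 0 -0.01 0 0 0 0; 0.22 0 0 0 0 0 0; 0 0 0 0 0 0 0; 0 0 0 0 0 0 0; 0 0 0 0 0 0 0",
)

```text
clock: 12.42
eef_pos: [540.1, -142.1, 72.6]
tcp_rot: [-3.141, 0.0, 0.129]
contact_force: [0.9, -0.0, -0.1]
opening: 0.497
```

Run:
```python
from h import *
a=np.hstack([r.grab_frame("wrist")[0:,80:430],cv2.resize(r.grab_frame("side")[140:260,230:340],(352,384))])
cv2.imwrite("pics/w7.png",a)
```

```text
(no output)
```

View pics/w7.png

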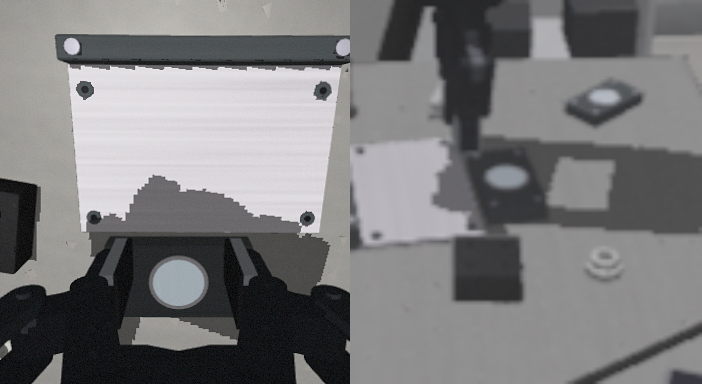

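```bash
cat >> h.py <<'E'
o=np.array([533,-156.3]); X=np.array([.9917,.129]); Y=np.array([-.129,.9917])
def U(p,z,name="wrist"): q=cast(name,p,z)[:,:2]-o; return np.c_[q@X,q@Y].round(1).tolist()
E
python3 - <<'E'
from h import *
print("win,front,rear L,R",U([(258,282),(258,237),(205,317),(310,317)],16), "edge",U([(170,233),(400,235)],6))
s=r.sense();q=s["eef_pos"][:2]-o;print(q@X,q@Y)
E
```

```text
win,front,rear L,R [[-28.8, 13.2], [1.2, 13.2], [-53.6, 47.0], [-53.6, -20.0]] edge [[-0.3, 68.3], [-1.4, -75.5]]
8.838012736426826 13.142320521869305
```

Call:
apply_moves(
  series="-2.8 0 0 0 0 0 0; -2.8 0 0 0 0 0 0; -2.8 0 0 0 0 0 0; 0 0 1.7 0 0 0 0; 0 0 1.7 0 0 0 0; 0 0 1.7 0 0 0 0; 0 0 0 0 0 0 0; 0.4 0 0 0 0 0 0; 0.4 0 0 0 0 0 0; 0.1 0 0 0 0 0 0",
)

```text
clock: 13.35
eef_pos: [467.5, -152.0, 22.8]
tcp_rot: [3.141, -0.002, 0.129]
contact_force: [-0.6, 0.0, 0.0]
opening: 0.5
```

Call:
apply_moves(
  series="0.1 0 0 0 0 0 0; 0.1 0 0 0 0 0 0; 0.1 0 0 0 0 0 0; 0.1 0 0 0 0 0 0; 0.05 0 0 0 0 0 0; 0.05 0 0 0 0 0 0; 0.05 0 0 0 0 0 0; 0 0 0 0 0 0 0; 0 0 0 0 0 0 0; 0 0 0 0 0 0 0",
)

```text
clock: 14.18
eef_pos: [471.0, -151.0, 21.7]
tcp_rot: [-3.141, 0.001, 0.129]
contact_force: [-2.6, 0.1, 1.4]
opening: 0.497
```

Call:
apply_moves(
  series="0.06 0 0 0 0 0 0; 0.06 0 0 0 0 0 0; 0.01 0 -0.22 0 0 0 0; 0.02 0 -0.22 0 0 0 0; 0.03 0 -0.22 0 0 0 0; 0.04 0 -0.22 0 0 0 0; 0.05 0 -0.22 0 0 0 0; 0.06 0 -0.21 0 0 0 0; 0 0 0 0 0 0 0; 0 0 0 0 0 0 0",
)

```text
clock: 15.02
eef_pos: [474.3, -150.5, 35.1]
tcp_rot: [-3.141, 0.0, 0.129]
contact_force: [-4.8, 0.1, 1.1]
opening: 0.502
```

Call:
apply_moves(
  series="0.09 0 -0.21 0 0 0 0; 0.09 0 -0.21 0 0 0 0; 0.1 0 -0.2 0 0 0 0; 0.1 0 -0.2 0 0 0 0; 0.11 0 -0.19 0 0 0 0; 0.12 0 -0.19 0 0 0 0; 0.12 0 -0.19 0 0 0 0; 0.13 0 -0.18 0 0 0 0; 0 0 0 0 0 0 0; 0 0 0 0 0 0 0",
)

```text
clock: 15.85
eef_pos: [483.4, -149.5, 50.8]
tcp_rot: [3.141, -0.001, 0.129]
contact_force: [-4.5, 1.0, 2.1]
opening: 0.499
```

Call:
apply_moves(
  series="0.14 0 -0.17 0 0 0 0; 0.15 0 -0.16 0 0 0 0; 0.16 0 -0.15 0 0 0 0; 0.165 0 -0.145 0 0 0 0; 0.17 0 -0.14 0 0 0 0; 0.175 0 -0.135 0 0 0 0; 0.18 0 -0.13 0 0 0 0; 0.19 0 -0.12 0 0 0 0; 0 0 0 0 0 0 0; 0 0 0 0 0 0 0",
)

```text
clock: 16.68
eef_pos: [496.5, -147.9, 62.4]
tcp_rot: [3.141, -0.0, 0.129]
contact_force: [-4.9, 0.0, 6.3]
opening: 0.503
```

Call:
apply_moves(
  series="0.18 0 -0.12 0 0 0 0; 0.185 0 -0.115 0 0 0 0; 0.19 0 -0.105 0 0 0 0; 0.195 0 -0.095 0 0 0 0; 0.2 0 -0.085 0 0 0 0; 0.205 0 -0.08 0 0 0 0; 0.21 0 -0.07 0 0 0 0; 0.215 0 -0.06 0 0 0 0; 0 0 0 0 0 0 0; 0 0 0 0 0 0 0",
)

```text
clock: 17.52
eef_pos: [512.2, -145.8, 69.5]
tcp_rot: [3.141, -0.0, 0.129]
contact_force: [-1.6, 0.8, 5.4]
opening: 0.497
```

Call:
apply_moves(
  series="0.21 0 -0.05 0 0 0 0; 0.215 0 -0.05 0 0 0 0; 0.22 0 -0.04 0 0 0 0; 0.22 0 -0.03 0 0 0 0; 0.22 0 -0.02 0 0 0 0; 0.22 0 -0.01 0 0 0 0; 0.22 0 0 0 0 0 0; 0.22 0 0 0 0 0 0; 0 0 0 0 0 0 0; 0 0 0 0 0 0 0",
)

```text
clock: 18.35
eef_pos: [530.1, -143.6, 72.3]
tcp_rot: [3.141, -0.001, 0.129]
contact_force: [-2.3, 1.6, 12.6]
opening: 0.503
```

Call:
apply_moves(
  series="0.2 0 0 0 0 0 0; 0.2 0 0 0 0 0 0; 0.2 0 0 0 0 0 0; 0.2 0 0 0 0 0 0; 0 0 0 0 0 0 0; 0 0 0 0 0 0 0; 0 0 0 0 0 0 0; 0 0 0 0 0 0 0; 0 0 0 0 0 0 0; 0 0 0 0 0 0 0",
)

```text
clock: 19.18
eef_pos: [539.0, -142.6, 72.8]
tcp_rot: [3.141, -0.003, 0.129]
contact_force: [0.1, 3.0, 14.4]
opening: 0.498
```

Call:
apply_moves(
  series="0.2 0 0 0 0 0 0; 0.2 0 0 0 0 0 0; 0.2 0 0 0 0 0 0; 0.2 0 0 0 0 0 0; 0 0 0 0 0 0 0; 0 0 0 0 0 0 0; 0 0 0 0 0 0 0; 0 0 0 0 0 0 0; 0 0 0 0 0 0 0; 0 0 0 0 0 0 0",
)

```text
clock: 20.02
eef_pos: [546.7, -141.6, 72.3]
tcp_rot: [3.141, -0.003, 0.129]
contact_force: [1.5, 1.2, 8.3]
opening: 0.503
```

Run:
```python
from h import *
a=np.hstack([r.grab_frame("wrist")[0:,80:430],cv2.resize(r.grab_frame("side")[140:260,230:340],(352,384))])
cv2.imwrite("pics/w8.png",a)
```

```text
(no output)
```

View pics/w8.png

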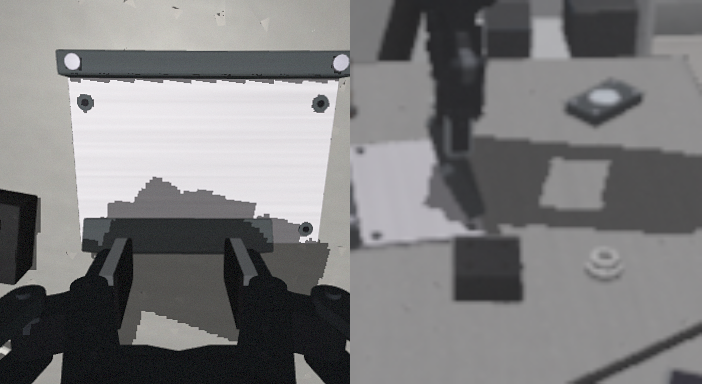

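Call:
apply_moves(
  series="0.2 0 0.01 0 0 0 0; 0.2 0 0.01 0 0 0 0; 0.2 0 0.02 0 0 0 0; 0.2 0 0.02 0 0 0 0; 0.2 0 0.03 0 0 0 0; 0.2 0 0.03 0 0 0 0; 0 0 0 0 0 0 0; 0 0 0 0 0 0 0; 0 0 0 0 0 0 0; 0 0 0 0 0 0 0",
)

```text
clock: 20.95
eef_pos: [556.5, -139.9, 69.9]
tcp_rot: [-3.141, 0.001, 0.129]
contact_force: [0.3, -0.1, -0.1]
opening: 0.503
```

Run:
```python
from h import *
a=np.hstack([r.grab_frame("wrist")[0:,80:430],cv2.resize(r.grab_frame("side")[140:260,230:340],(352,384))])
cv2.imwrite("pics/w9.png",a)
```

```text
(no output)
```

View pics/w9.png

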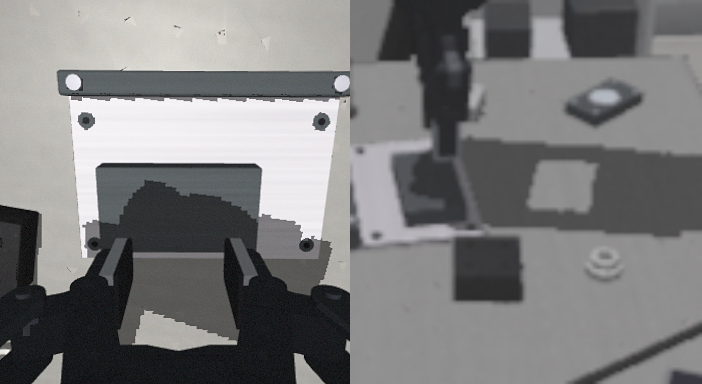

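Run:
```python
from h import *
print("far",U([(178,168),(340,168)],22),"near",U([(174,252),(342,252)],22),"rail near top",U([(140,95),(428,95)],22),"rail foot",U([(150,98),(415,100)],6),"edge",U([(163,258),(398,258)],6))
s=r.sense();q=s["eef_pos"][:2]-o;print(q@X,q@Y)
```

```text
far [[61.2, 56.0], [61.3, -30.5]] near [[12.3, 61.5], [12.4, -35.0]] rail near top [[98.3, 72.6], [98.2, -71.7]] rail foot [[97.2, 72.7], [96.1, -72.9]] edge [[0.8, 73.1], [1.0, -74.7]]
25.637585038234253 13.162358393082291
```

Call:
apply_moves(
  series="-1.9 0 0 0 0 0 0; -1.9 0 0 0 0 0 0; 0 0 1.5 0 0 0 0; 0 0 1.5 0 0 0 0; 0 0 1.0 0 0 0 0; 0 0 0.4 0 0 0 0; 0 0 0 0 0 0 0; 0.3 0 0 0 0 0 0; 0.3 0 0 0 0 0 0; 0 0 0 0 0 0 0",
)

```text
clock: 21.88
eef_pos: [526.8, -144.2, 26.9]
tcp_rot: [3.141, -0.002, 0.129]
contact_force: [0.0, 0.4, 0.5]
opening: 0.499
```

Call:
apply_moves(
  series="0.4 0 0 0 0 0 0; 0.4 0 0 0 0 0 0; 0.4 0 0 0 0 0 0; 0.4 0 0 0 0 0 0; 0.4 0 0 0 0 0 0; 0.4 0 0 0 0 0 0; 0.4 0 0 0 0 0 0; 0.4 0 0 0 0 0 0; 0.3 0 0 0 0 0 0; 0 0 0 0 0 0 0",
)

```text
clock: 22.72
eef_pos: [560.8, -139.6, 26.2]
tcp_rot: [3.141, -0.001, 0.129]
contact_force: [-0.1, 0.3, 0.5]
opening: 0.502
```

Call:
apply_moves(
  series="0.15 0 0 0 0 0 0; 0.15 0 0 0 0 0 0; 0.1 0 0 0 0 0 0; 0.1 0 0 0 0 0 0; 0.1 0 0 0 0 0 0; 0.05 0 0 0 0 0 0; 0 0 0 0 0 0 0; 0 0 0 0 0 0 0; 0 0 0 0 0 0 0; 0 0 0 0 0 0 0",
)

```text
clock: 23.55
eef_pos: [566.5, -138.8, 26.2]
tcp_rot: [3.142, -0.0, 0.129]
contact_force: [0.3, -0.5, 0.4]
opening: 0.497
```

Call:
apply_moves(
  series="0.05 0 0 0 0 0 0; 0.05 0 0 0 0 0 0; 0.05 0 0 0 0 0 0; 0.05 0 0 0 0 0 0; 0 0 0 0 0 0 0; 0 0 0 0 0 0 0; 0 0 0 0 0 0 0; 0 0 0 0 0 0 0; 0 0 0 0 0 0 0; 0 0 0 0 0 0 0",
)

```text
clock: 24.38
eef_pos: [568.1, -138.5, 26.1]
tcp_rot: [-3.141, 0.001, 0.129]
contact_force: [-1.7, -0.7, 1.5]
opening: 0.5
```

Call:
apply_moves(
  series="0.05 0 0 0 0 0 0; 0.05 0 0 0 0 0 0; 0.05 0 0 0 0 0 0; 0 0 0 0 0 0 0; 0 0 0 0 0 0 0; 0 0 0 0 0 0 0; 0 0 0 0 0 0 0; 0 0 0 0 0 0 0; 0 0 0 0 0 0 0; 0 0 0 0 0 0 0",
)

```text
clock: 25.22
eef_pos: [568.3, -138.3, 26.0]
tcp_rot: [-3.141, 0.003, 0.129]
contact_force: [-7.2, -1.4, 5.3]
opening: 0.498
```

Call:
apply_moves(
  series="-0.2 0 0 0 0 0 0; -0.5 0 0 0 0 0 0; -1.5 0 0 0 0 0 0; -1.5 0 0 0 0 0 0; 0 0 -2.5 0 0 0 0; 0 0 -2.5 0 0 0 0; 0 0 -2.5 0 0 0 0; 0 0 -2.5 0 0 0 0; 0 0 0 0 0 0 0; 0 0 0 0 0 0 0",
)

```text
clock: 26.05
eef_pos: [534.6, -143.4, 127.8]
tcp_rot: [3.14, -0.004, 0.129]
contact_force: [0.1, -0.5, -0.9]
opening: 0.5
```

Run:
```python
from h import *
cv2.imwrite("pics/fin.png",cv2.resize(np.hstack([r.grab_frame("wrist"),r.grab_frame("scene")[130:,100:400][:254]  if 0 else cv2.resize(r.grab_frame("scene")[180:330,180:380],(512,384))]),(800,300)))
cv2.imwrite("pics/finw.png",r.grab_frame("wrist")); print(r.sense()["eef_pos"],r.sense()["contact_force"])
```

```text
[ 532.62103264 -142.88210993  125.24077406] [-0.0441704  -0.15173382 -0.47036722]
```

View pics/fin.png

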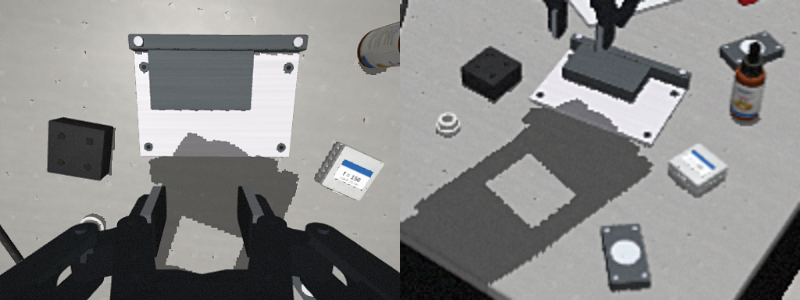

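Run:
```python
from h import *
a=cv2.imread("pics/finw.png").max(2).astype(int)
e=[]
for c in range(200,318,6):
    col=a[125:160,c]; i=np.argmax(np.diff(col)); e.append((c,125+i+.5))
print(e[0],e[-1]); q=np.array(U(e,22)); print("near edge u",np.median(q[:,0]),"tilt deg",np.degrees(np.polyfit(q[:,1],q[:,0],1)[0]))
for c in (220,280): print(c,a[44:76,c].tolist())
g=[(c,175+np.argmax(-np.diff(a[175:215,c]))+.5) for c in range(190,360,10)]
q=np.array(U(g,6)); print("front edge u",np.median(q[:,0]),np.degrees(np.polyfit(q[:,1],q[:,0],1)[0]))
```

```text
(200, np.float64(137.5)) (314, np.float64(139.5))
near edge u 47.9 tilt deg 0.37932617389211454
220 [102, 102, 102, 101, 104, 105, 109, 102, 105, 105, 105, 105, 105, 104, 85, 70, 58, 108, 109, 106, 109, 108, 113, 107, 108, 107, 109, 112, 110, 106, 111, 110]
280 [100, 100, 98, 98, 99, 100, 99, 101, 103, 103, 104, 106, 102, 101, 94, 78, 47, 91, 101, 99, 106, 104, 103, 107, 106, 105, 108, 111, 107, 104, 107, 105]
front edge u 0.6 1.5092870724957466
```

```bash
python3 -c "
from h import *
print(r.sign_off())"
```

```text
the job is handed in; nothing more can be done
None
```

The carrier now lies flat, window side down and wholly on the plate, with its edge against the rear stop rail. I handed the job in at about 26 s of the 64 s allowed.

- **How it went:** I pushed the carrier square up to the plate's front edge and took its rear side up in an arc at mostly 5–9 N. Then I dragged it past upright until it fell over onto the plate, and pushed it on to the rail, ending with about 7 N of contact.
- **First tip-over failed:** I eased off the press too early just past upright, and the carrier fell back flat in front of the plate. The second try, at up to about 14 N, turned it over. The highest press was about 19 N, briefly, on the first try, which is more than the roughly 10 N suggested.
- **Last checks:**
  - The far edge measures 97.9 mm from the plate's front edge, and the rail face about 98 mm.
  - The carrier is within about 0.4° of square, and no white plate shows between it and the rail.
  - The other items visible in the last pictures look unmoved. The sample holder was out of view, and I did not measure any of them again.
  - The gripper had backed off and was reading no contact.
- **A check that disagreed:** a line fit to the plate's front edge in the last picture came out 1.5° off, probably because of the arm's shadow. I did not rely on it.

I viewed 12 pictures, two over the budget of 10.

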